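Lock the reagent carrier and take out the pH meter for reading

TASK

On the reagent carrier, swing the red hold-down bar down over the two bottles until it rests in its forked catch. Then draw the blue pH meter out of its sleeve, lean it back to about 45 degrees so that its display looks slantwise upwards, and finish while holding it still like that in the gripper, its lower tip at least 150 mm above the bench. The bar stays closed, and the bottles, the orange thermometer and the beaker stay where they are.

Things in the scene. Friction and masses are not known exactly. Their poses are not given: they have to be found in the camera images.
- carrier: White bottle carrier fixed to the bench: base 190 (x) by 230 (y) by 12 mm. Origin: centre of its underside, z up. Bottles in bays at x +50, y -31 and +31 mm (walls to z 42). Two grey upright sleeves at x -50, y -55 and +55 mm (inside 26 by 30, walls 4, floor z 12, mouth z 87 mm) hold the blue meter and the orange thermometer; which is where changes.
- bar (a joint): Angle (rad) of the red hold-down bar. 0 = closed: level along the carrier's +y in its catch, a firm stop. It grows as the bar is raised; starts at 0.55 to 1.0. The stiff hinge (0.1 N m, axis along carrier x) leaves it where it is put; about 1 N closes it, and pressing straight down works: the finger slides along the bar. Closed, its upper face is at z 122 mm.
- bar_hinge (a point): On the bar's hinge axis, mid-width: carrier x +50, y -95, z 118 mm, between steel cheeks up to z 128 mm. The bar is 215 mm long from here to its end, 16 mm wide, 8 mm thick, 60 g.
- bar_end (a point): Centre of the bar's section at its free end, 215 mm from the hinge; swings with the bar. A black knob (16 mm across, 14 mm high) stands on the bar's end. The catch is a steel post at carrier x +50, y +95 mm with two red prongs, 22 mm apart inside, tops at z 136 mm.
- meter: Blue pH meter, a loose stick 170 mm tall, about 90 g, upright in a sleeve with 2 mm play each side. Origin: centre of its lower tip; z along the stick to the head. Lower part z 0-85 mm grey, 22 (x) by 26 (y) mm; head z 85-170 mm blue, 24 by 36 mm. The display is on the +x face (away from the robot at the start). Leaned back well, its z and x both point about 45 degrees up.
- meter_grip (a point): Good grip point in the middle of the pH meter's head, 135 mm above its lower tip; 36 mm wide between its sides (y), 24 mm from front to back (x).
- thermometer: Orange thermometer with a round white face, same size and shape as the pH meter (170 mm tall, head 24 by 36 mm), loose in the other sleeve; leave it alone. Origin at its lower tip.
- bottle_a: Square clear glass bottle, 54 by 54 mm, 90 mm tall with its white cap (42 mm across), loose in the bay on the carrier's -y side; leave it alone. Origin at the centre of its underside, 12 mm above the bench.
- bottle_b: The same bottle in amber glass in the bay on the carrier's +y side; leave it alone.
- beaker: Empty glass beaker, 68 mm across, 85 mm tall, loose on the bench beside the carrier; leave it alone. Origin at the centre of its underside.
Not all that is in view belongs to the job. There is more than one size of the meter; the job needs the smallest.

How it is judged:
By the outcome, as a careful person would: the job done as asked, in the order asked, and still so for the second after the job is handed in, while the arm keeps its last pose, push and grip.
It also fails if it takes over 48 s, if anything falls off the work surface, if the arm or the gripper's body presses on something with over 40 N, if the wrist force passes 120 N, or if a joint passes its speed limit or range.

ROBOT

A 6-joint arm with a two-finger parallel gripper is mounted at the origin on the work surface. World frame = base frame: x ahead of the robot, y to its left, z up, the work surface at z = 0. Lengths are in m, angles in degrees, forces in N, time in s.
With the tool pointing down it reaches from about 0.35 to 0.875 m from the base axis. Payload 4.2 kg.
Tool frame: the origin (TCP) lies midway between the tips of the shut fingers; the grasp point (between the pads) lies 19 mm behind it; y points along the fingers, z is the direction in which the jaws open and shut, and the axes are right-handed (so a half turn about y gives the same grasp; the last joint's range is limited). The gripper opens to 87 mm and grips with 3 to 60 N. Pads are 19 mm wide; open, the fingers measure 117 mm over their backs; the gripper's body (75 mm by 190 mm) begins 51 mm behind the grasp point.
Start: joints at [86.551, 22.042, 0.453, 0, -68.411, -14.817], TCP at [0.196, 0.593, 0.223] pointing down, gripper open.
Joint ranges: [-179.83, 179.83], [-69.29, 118.12], [-61.27, 80.66], [-181.25, 117.63], [-171.15, -9.14], [-177.46, 177.46]. Speed limits (degrees/s): [159.86, 159.86, 180, 180, 180, 180].

INTERFACE

Orientations are given as [roll, pitch, yaw] about the fixed x, y, z axes, in that order (R = Rz(yaw) Ry(pitch) Rx(roll)).
In Python, from workcell import env gives the robot as it stands. The module is installed in compiled form; this text tells all that it offers. Calls block until the motion is done:
- env.goto(position, orientation): joint-space move of the TCP to a pose.
- env.move_straight(position, rotation=None, rate=0.15, force_limit=None): straight line of the TCP; rotation=None keeps the orientation; rate is the mean speed in m/s. With force_limit (N) it stops when the force on the tool has changed by that much, and returns True; else False.
- env.set_joints(angles): joint-space move.
- env.gripper_to(opening, grasp_force=None): opening from 0.0 (shut) to 1.0 (fully open); grasp_force is the grip in N (None keeps the last); returns when the fingers have stopped.
- env.dwell(seconds).
- env.inverse_kinematics(position, orientation): joint angles nearest the present ones, or None.
- env.read_state(): the state.
- env.grab_frame(name): name is "side" or "top"; returns a dict with "image" (480x640x3 uint8, blue, green, red), "fx", "fy", "cx", "cy" (pixels), "position" and "orientation" of the camera in the world. Camera axes: x right, y up, looking along -z (the intrinsics and any distortion apply to the point x, -y, -z); pixel columns grow to the right and rows downward; lengths in m; the calibration is good to about 2 mm. A picture is of the moment at which its call begins. There is no depth.
A pose or a line that the arm cannot do raises env.Unreachable and nothing moves.
- env.close_job(): hands the job in, once; it reports no verdict.
Trained networks look in a picture, given as the dict that the camera call returned (one of the last four; its "shot" number tells which), for a name from the list of things; names that differ only in an ending like _2 or _b are one class to them, and where a whole thing is asked for, a point or a joint stands for the part that bears it (a point fixed in the world has none). Each returns a list of dicts, best first, with "score" (0 to 1); they miss things now and then, are a little off and sometimes report something else, mostly with a low value. They report only what shows in the picture. A call takes as long as a camera call. They do not tell look-alikes from the thing itself.
- env.search_frame(picture, thing): "xyz" ([x, y, z] in m, in world coordinates, good to about 4 mm: the middle of the surface that is visible of it).
- env.trace(picture, thing): "mask" (480x640 bool, what is visible of it).
The state is a dict: "clock": time; "joint_positions": joint angles; "qvel": joint speeds; "joint_torque": joint torques, N m; "position": TCP position; "tool_rot": TCP orientation; "force": force on the tool from outside, world axes, zero at the start; "wrist_torque": the same for the moment, N m; "opening": opening from 0.0 (shut) to 1.0 (fully open).
Only numpy, scipy, OpenCV 4.12 (cv2) and the standard library are available. Lean on these libraries where they do the work, as an engineer would, in place of code of your own. Each camera call takes 0.05 s, during which the arm holds its last target. There are 200 camera calls.

## Working session

There is one attempt and no reset: what is moved stays moved. The work goes in short steps, each a Python script; the robot and the scene stay as the last script left them, time stands still between calls to the robot, and variables do not carry over. Pictures are saved under pics/ and viewed, about 8 in all and at most 12, crops included, and the job is handed in when it is done.

```bash
mkdir -p pics
cat > h.py <<'E'
import numpy as np, cv2
from scipy.spatial.transform import Rotation as R
from workcell import env
def proj(f,p):
    r=f["orientation"]; r=np.array(r)
    Rm=r if r.shape==(3,3) else R.from_euler('xyz',r,degrees=True).as_matrix()
    q=Rm.T@(np.array(p)-np.array(f["position"]))
    return f["fx"]*q[0]/-q[2]+f["cx"], f["fy"]*-q[1]/-q[2]+f["cy"]
E
python3 - <<'E'
from h import *
fs={}
for n in ("side","top"):
    f=env.grab_frame(n); fs[n]=f
    cv2.imwrite(f"pics/{n}0.png",f["image"])
    print(n,{k:v for k,v in f.items() if k!="image"})
    for t in ["carrier","bar","bar_hinge","bar_end","meter","meter_grip","thermometer","bottle_a","bottle_b","beaker"]:
        for d in env.search_frame(f,t):
            if d["score"]>.2: print(t,round(d["score"],2),np.round(d["xyz"],3),np.round(proj(f,d["xyz"])))
print(env.read_state())
E
```

```text
side {'fx': 587.1781715714563, 'fy': 587.1781715714563, 'cx': 318.5403644702105, 'cy': 242.28576077697528, 'position': array([ 0.39793599, -0.59286515,  0.53004554]), 'orientation': array([58.92336423, -0.13246396, -8.84791846]), 'shot': 1}
carrier 0.6 [ 0.542 -0.17   0.013] [388. 439.]
bar 0.65 [ 0.576 -0.131  0.178] [421. 294.]
bar_end 0.95 [ 0.581 -0.123  0.181] [423. 286.]
meter 0.83 [0.429 0.063 0.142] [263. 239.]
meter 0.76 [ 0.364 -0.078  0.148] [212. 305.]
meter 0.65 [ 0.487 -0.067  0.163] [324. 278.]
meter_grip 0.89 [0.426 0.064 0.142] [261. 239.]
meter_grip 0.76 [ 0.486 -0.068  0.164] [324. 277.]
thermometer 0.77 [ 0.474 -0.173  0.154] [329. 349.]
bottle_a 0.65 [ 0.568 -0.095  0.084] [398. 342.]
bottle_a 0.62 [ 0.484 -0.067  0.16 ] [322. 280.]
bottle_a 0.31 [ 0.577 -0.129  0.18 ] [421. 291.]
bottle_b 0.65 [ 0.568 -0.095  0.084] [398. 342.]
bottle_b 0.62 [ 0.484 -0.067  0.16 ] [322. 280.]
bottle_b 0.31 [ 0.577 -0.129  0.18 ] [421. 291.]
beaker 0.95 [0.562 0.08  0.06 ] [359. 275.]
top {'fx': 463.70031576575974, 'fy': 463.70031576575974, 'cx': 321.328549821756, 'cy': 244.98220
[... 932 characters left out ...]
[0.57  0.101 0.022] [311. 226.]
{'clock': 1.1, 'joint_positions': array([ 8.65488212e+01,  2.20421971e+01,  4.52322431e-01,  9.22226649e-04,
       -6.84120629e+01, -1.48152541e+01]), 'qvel': array([-0.03483632,  0.01816981,  0.09958045,  0.01236612,  0.02016517,
        0.07732983]), 'joint_torque': array([-6.66571395e-04, -3.90482318e+01,  1.87621146e+01,  4.22468573e+00,
        1.53963390e-02, -2.22535095e-05]), 'position': array([0.19588634, 0.59348303, 0.22254493]), 'tool_rot': array([-8.99983461e+01,  1.32445136e-03,  1.61733906e+02]), 'force': array([-0.20223466,  0.50354802, -0.26945487]), 'wrist_torque': array([ 0.00026579, -0.02742768,  0.00676541]), 'opening': 0.9988270372736826}
```

View images.

View pics/side0.png

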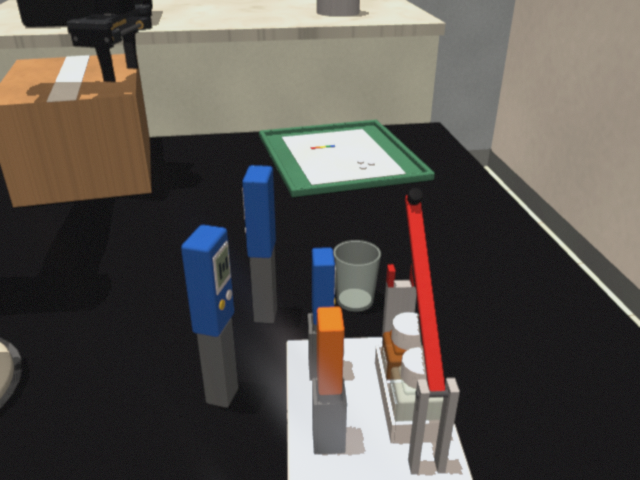

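View pics/top0.png

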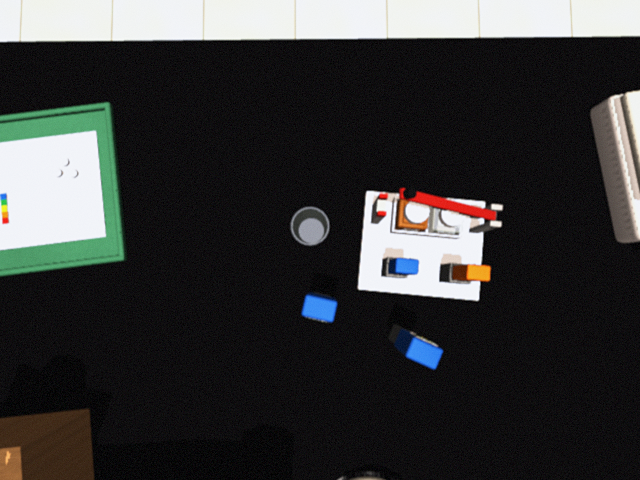

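Three blue meters: side pixels (263,239) and (212,305) are tall ones standing on the bench; (324,278) in the side view and (402,265) in the top view is the small one in the carrier sleeve, which is the one described. Enlarging to confirm and to fit the carrier.

Run:
```python
import cv2
t=cv2.imread("pics/top0.png");s=cv2.imread("pics/side0.png")
cv2.imwrite("pics/tc.png",cv2.resize(t[180:305,350:510],None,fx=4.8,fy=4.8,interpolation=cv2.INTER_CUBIC))
cv2.imwrite("pics/sc.png",cv2.resize(s[180:480,270:480],None,fx=2,fy=2,interpolation=cv2.INTER_CUBIC))
```

```text
(no output)
```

View pics/tc.png

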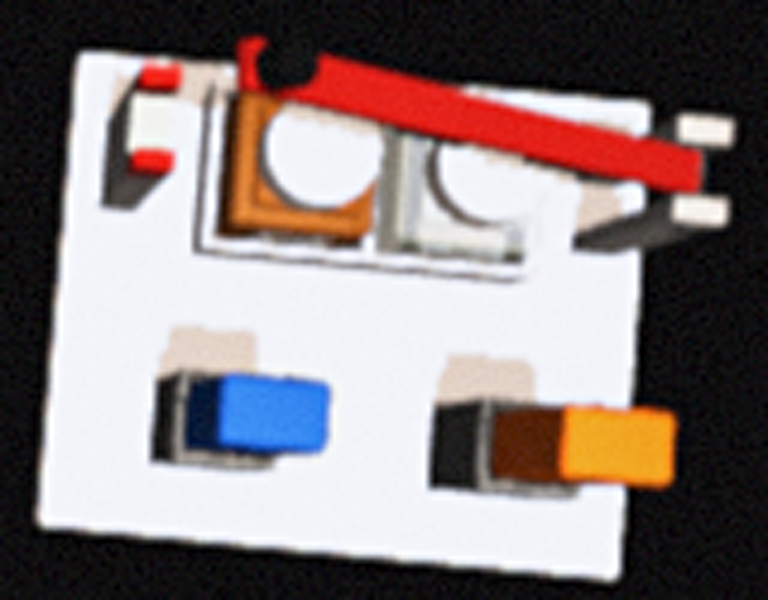

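View pics/sc.png

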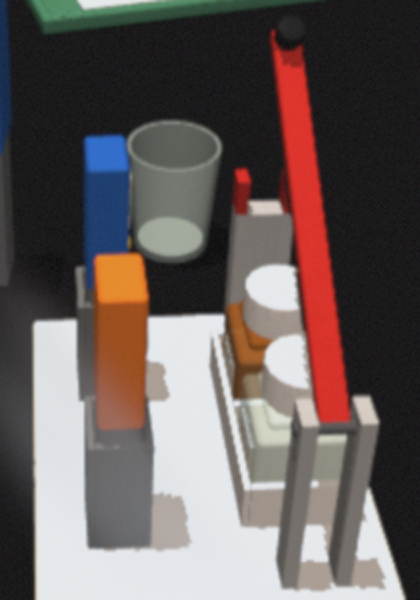

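The crop confirms it: the small blue meter stands in the +y sleeve (crop 275,413), the orange thermometer in the -y one, and the bar is raised with its knob at crop (288,65).

Run:
```python
from h import *
from scipy.optimize import least_squares
f={n:env.grab_frame(n) for n in("top","side")}
P=[("top",(95,115,12),(366.3,190.8)),("top",(95,-115,12),(485.4,201.3)),("top",(-95,-115,12),(478.8,300.8)),("top",(-95,115,12),(357.9,289.8)),
("top",(50,-95,128),(496.5,215.5)),("top",(50,95,136),(382.5,204.6)),("side",(50,-95,128),(438.5,382)),("side",(-95,115,12),(287,340)),
("top",(-50,-55,182),(478.5,273.1)),("top",(-50,55,182),(407.3,266)),("side",(-50,-55,182),(330,313)),("side",(-50,55,182),(323,252.5))]
def w(v,p):
    c,s=np.cos(v[2]),np.sin(v[2]);p=np.array(p)/1000
    return [v[0]+c*p[0]-s*p[1],v[1]+s*p[0]+c*p[1],p[2]]
def res(v): return np.array([np.subtract(proj(f[n],w(v,p)),u) for n,p,u in P]).ravel()
r=least_squares(res,[.526,-.099,0],loss="soft_l1")
v=r.x; print(v[:2],np.degrees(v[2]));print(np.round(res(v).reshape(-1,2),1).tolist())
def kn(a,h=12): 
    d=np.array([0,np.cos(a),np.sin(a)]);n=np.array([0,-np.sin(a),np.cos(a)])
    return np.array([50,-95,118])+d*207+n*h
K={"top":((288+0)/4.8+350,65/4.8+180),"side":(290/2+270,30/2+180)}
b=least_squares(lambda a:np.concatenate([np.subtract(proj(f[n],w(v,kn(a[0]))),K[n]) for n in K]),[.8])
print("bar",b.x,b.fun); a=b.x[0]
for n,p in dict(end=kn(a,0),knob=kn(a),meter=(-50,55,14),grip=(-50,55,147),thermo=(-50,-55,182),catch=(50,95,136),hinge=(50,-95,118)).items(): print(n,np.round(w(v,p),4))
np.save("v.npy",v)
```

```text
[ 0.53256775 -0.10996804] -5.672029953892828
[[-0.3, 0.0], [-0.2, 0.2], [-0.2, -0.3], [-0.4, -0.5], [-0.9, -0.1], [-0.0, -0.3], [-0.4, 3.2], [-1.0, -0.7], [-0.2, -0.6], [-0.5, -0.1], [0.2, 4.1], [0.0, 2.6]]
bar [0.60459856] [ 0.85171991 -0.03492647  0.01889978  1.15811487]
end [ 0.5898 -0.04    0.2357]
knob [ 0.5891 -0.0468  0.2455]
meter [ 0.4882 -0.0503  0.014 ]
grip [ 0.4882 -0.0503  0.147 ]
thermo [ 0.4774 -0.1598  0.182 ]
catch [ 0.5917 -0.0204  0.136 ]
hinge [ 0.5729 -0.2094  0.118 ]
```

```bash
cat >> h.py <<'E'
v=np.load("v.npy"); YAW=np.degrees(v[2])
def w(p):
    c,s=np.cos(v[2]),np.sin(v[2]);p=np.array(p)/1000
    return np.array([v[0]+c*p[0]-s*p[1],v[1]+s*p[0]+c*p[1],p[2]])
E
python3 - <<'E'
from h import *
s=env.read_state()
c=[(q,o) for o in([-90,0,YAW],[-90,0,YAW+180]) if (q:=env.inverse_kinematics(w((50,35,330)),o)) is not None]
for q,o in c: print(np.round(q),o)
o=min(c,key=lambda t:abs(t[0][5]))[1]
p=s["position"].copy();p[2]=.38
env.move_straight(p,rate=.3); env.gripper_to(0,20)
env.goto(w((50,35,330)),o)
env.move_straight(w((50,35,245)),rate=.15)
hit=env.move_straight(w((50,35,117)),rate=.06,force_limit=8)
s=env.read_state();print(hit,s["position"],s["force"],s["clock"])
env.move_straight(w((50,35,330)),rate=.25)
for n in("side","top"):
    f=env.grab_frame(n);cv2.imwrite(f"pics/{n}1.png",f["image"])
    for t in ("bar_end","meter_grip"):
        for d in env.search_frame(f,t)[:3]: print(n,t,round(d["score"],2),np.round(d["xyz"],3))
print("expected end",w((50,120,118)),env.read_state()["clock"])
E
```

```text
[   8.   16.    6.   -0.  -81. -104.] [-90, 0, np.float64(-5.672029953892828)]
[  8.  16.   6.   0. -81.  76.] [-90, 0, np.float64(174.32797004610717)]
True [ 0.58573785 -0.08005128  0.12237663] [-2.17415116  1.12654208  4.5965007 ] 8.725
side bar_end 0.57 [ 0.582 -0.113  0.124]
side meter_grip 0.94 [0.427 0.066 0.14 ]
side meter_grip 0.85 [ 0.364 -0.079  0.15 ]
side meter_grip 0.62 [ 0.484 -0.07   0.161]
top bar_end 0.95 [ 0.577 -0.134  0.124]
top bar_end 0.36 [ 0.528 -0.158  0.013]
expected end [0.59418303 0.00450274 0.118     ] 10.0083
```

View pics/side1.png

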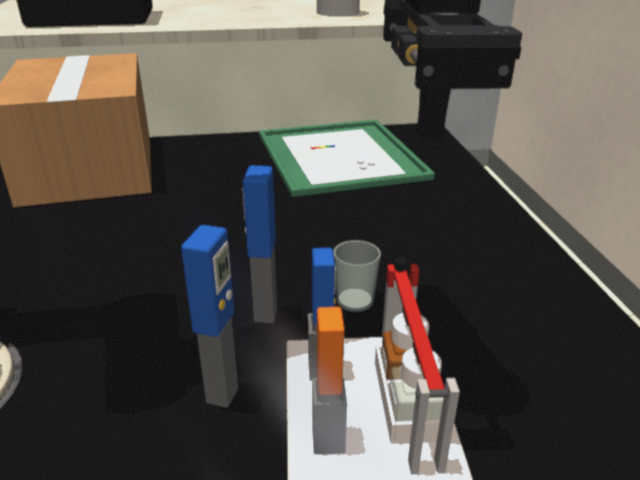

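The bar lies between the prongs in its catch (402,272), and the contact height of 122 mm agrees with closed. Next, the meter.

```bash
cat >> h.py <<'E'
O=[-90,0,YAW+180]
R0=R.from_euler('xyz',O,degrees=True); Z=R.from_euler('z',YAW,degrees=True)
def tilt(a): return Z*R.from_euler('y',-a,degrees=True)*Z.inv()*R0
def tcp(G,a): return np.array(G)+.019*tilt(a).apply([0,1,0])
def eul(a): return tilt(a).as_euler('xyz',degrees=True)
E
python3 - <<'E'
from h import *
for a in(0,45): print(np.round(env.inverse_kinematics(tcp(w((-50,55,400)),a),eul(a)),0))
s=env.read_state();print(np.round(s["tool_rot"],1))
G=lambda z:tcp(w((-50,55,z)),0)
env.goto(G(300),O); env.gripper_to(.75)
env.move_straight(G(215),rate=.2)
hit=env.move_straight(G(153),rate=.1,force_limit=10)
s=env.read_state();print(hit,s["position"],G(153),s["force"])
if not hit:
    env.gripper_to(0,30); s=env.read_state();print(s["opening"]*87,s["force"],s["clock"])
    f=env.grab_frame("side");cv2.imwrite("pics/grip.png",f["image"][120:420,160:560])
E
```

```text
[ 13.   4.  -0.   0. -85.  71.]
[ 19. -17. -44.  41. -27.  34.]
[-90.   -0.3 174.3]
False [ 0.48901812 -0.05021795  0.13484988] [ 0.48824843 -0.05029562  0.134     ] [0.27337094 0.18903339 0.49482876]
35.97453105572329 [-0.42749568  0.67441182  0.81366847] 13.7417
```

View pics/grip.png

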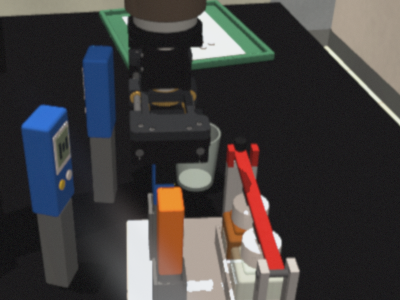

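Run:
```python
from h import *
hit=env.move_straight(tcp(w((-50,55,300)),0),rate=.08)
s=env.read_state();print(s["opening"]*87,s["force"],s["clock"])
best=None
for x in(-50,0,50):
  for z in(330,380):
    q=env.inverse_kinematics(tcp(w((x,55,z)),45),eul(45))
    print(x,z,None if q is None else np.round(q))
    if q is not None and (best is None or q[4]<best[0][4]): best=(q,x,z)
q,x,z=best;print(best)
env.move_straight(tcp(w((x,55,z)),0),rate=.15)
for a in(15,30,45): 
    env.move_straight(tcp(w((x,55,z)),a),eul(a),rate=.01)
    s=env.read_state();print(a,s["clock"],np.abs(s["qvel"]).max())
env.dwell(.5)
s=env.read_state();print(s["position"],tcp(w((x,55,z)),45),R.from_euler('xyz',s["tool_rot"],degrees=True).as_matrix()[:,1],s["opening"]*87,s["clock"])
for n in("side","top"):
    f=env.grab_frame(n);cv2.imwrite(f"pics/{n}2.png",f["image"])
    print(n,"expected tip,head",proj(f,w((x+100,55,z-100))),proj(f,w((x-19,55,z+19))))
```

```text
35.885500376976765 [ 0.5771331  -0.20503286 -1.62793865] 15.7833
-50 330 None
-50 380 [ 17. -16. -47.  45. -22.  30.]
0 330 None
0 380 [ 14. -10. -43.  45. -19.  33.]
50 330 None
50 380 [ 11.  -4. -38.  44. -17.  35.]
(array([ 16.94071276, -15.94182199, -47.04800099,  45.39000567,
       -22.45203585,  30.45589183]), -50, 380)
15 17.1167 1.385772381290586
30 17.7667 1.2258173961018346
45 18.4917 1.0679049427179603
[ 0.50171222 -0.05151184  0.36664121] [ 0.50161768 -0.05162346  0.36656497] [ 0.7036805  -0.06974867 -0.70708477] 35.377752124427566 18.9917
side expected tip,head (np.float64(420.49660872174246), np.float64(172.02299512559154)) (np.float64(303.81169987630784), np.float64(55.420173833314266))
top expected tip,head (np.float64(425.6547781795042), np.float64(189.65587472291597)) (np.float64(441.6248241145431), np.float64(277.6311331625173))
```

View pics/side2.png

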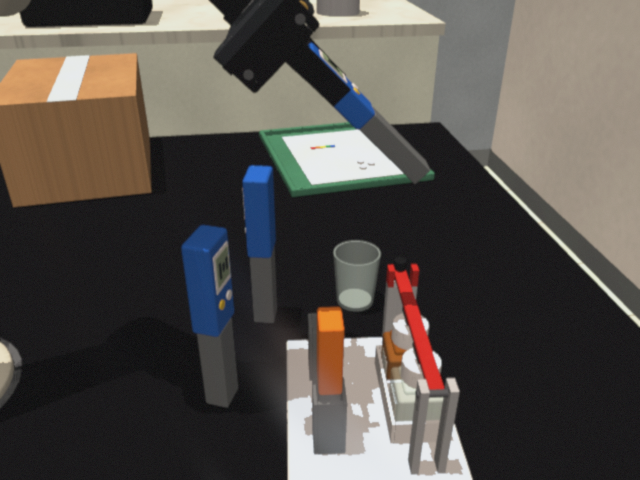

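View pics/top2.png

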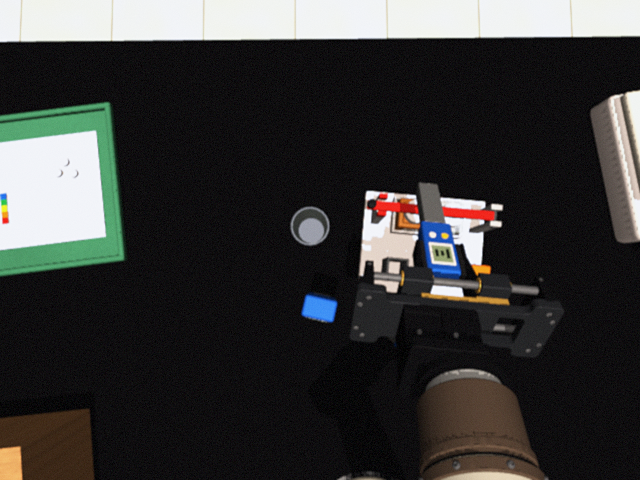

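The display faces slantwise up (top 443,255), and the tip at side (420,175) is where I expected it for 45°, at about 0.28 m height. The bar is still closed; the beaker and thermometer have not moved.

Run:
```python
from h import *
a=env.grab_frame("side"); env.dwell(1); b=env.grab_frame("side")
d=cv2.absdiff(a["image"],b["image"]).max(2); print((d>60).sum())
s=env.read_state();print(s["opening"]*87,s["clock"],np.abs(s["qvel"]).max())
m=env.trace(b,"meter")
for t in m:
    ys,xs=np.nonzero(t["mask"]); print(t["score"],xs.min(),xs.max(),ys.min(),ys.max())
env.close_job()
```

```text
0
35.759963722911785 20.1917 0.12116394579188398
0.9 243 277 165 323
0.78 181 237 225 407
0.69 309 429 44 182
the job is handed in; nothing more can be done
```

The bar is closed and the small blue pH meter is held still at about 45° in the gripper. The job was handed in at about 20 s on the robot clock.

- **Bar:** I pressed it down until the finger stopped at z = 122.4 mm, which matches the 122 mm given for closed. The side and top pictures taken after the meter was leaned back still show it between the prongs.
- **Meter:** It was the smallest of the three blue meters, the one in the +y sleeve. It closed to 36 mm between the fingers, as described. I drew it straight up and leaned it back, with the tool axis measured at 45°.
- **Display and tip:** The display looks slantwise upwards. The tip appears within about 6 pixels of where I predicted it, which puts it roughly 280 mm above the bench.
- **Stillness:** Two pictures 1 s apart showed no change, and the grip held at about 35.8 mm.
- **Other things:** The thermometer, bottles and beaker look unmoved in the pictures. I compared them by eye, without measuring.

**Disagreements:** After the bar was closed, the network's bar-end position was more than 100 mm off along the bar. I relied on the contact height and the picture instead. In the side view, the tops of the upright parts fitted 3–4 pixels off, and this did not affect the work.

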